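Cap the contact stud of the wax pot's dock

ROBOT

A 6-joint arm with a two-finger parallel gripper is mounted at the origin on a cart in front of the work surface, level with it; the furniture and walls round the work are solid. World frame = base frame: x ahead of the robot, y to its left, z up, the work surface at z = 0. Lengths are in m, angles in rad, forces in N, time in s.
With the tool pointing down it reaches from about 0.275 to 0.875 m from the base axis. Payload 12.5 kg.
Tool frame: the origin (TCP) lies on the centre line of the jaws, within the pads' length; the fingertips stand 11 mm ahead of it and the grasp point (between the pads) lies 8 mm behind it; z points along the fingers, y is the line along which they close (so a half turn about z gives the same grasp; the last joint's range is limited). The gripper opens to 85 mm and grips with 20 to 120 N. Pads are 22 mm wide; open, the fingers measure 114 mm over their backs; the gripper's body (76 mm by 85 mm) begins 54 mm behind the grasp point. The pads swing forward as they close: fully open they stand 13 mm farther back than shut.
Start: joints at [-1.317, 0.351, 1.652, -0, 1.139, -0.085], TCP at [0.183, -0.519, 0.242] pointing down, gripper open.
Joint ranges: [-2.75, 2.75], [-0.79, 2.1], [0.01, 2.65], [-1.57, 4.71], [0.07, 3.14], [-2.87, 2.87]. Speed limits (rad/s): [2.22, 2.22, 2.79, 3.14, 3.14, 3.14].

INTERFACE

Orientations are given as [roll, pitch, yaw] about the fixed x, y, z axes, in that order (R = Rz(yaw) Ry(pitch) Rx(roll)).
In Python, from cell import arm gives the robot as it stands.
- The arm moves only by the tool move_arm, never from a script. Its arguments are lists of equal length, an entry for each row: "claw": the gripper's target within -1 to 1 (shut at 1, half-way at 0, fully open at -1); "dp": the shift along the world's x, y, z in cm, a list of three; "roll": the turn about the world's z in rad. A call has 1 to 12 rows; each row is the pose to reach, as a shift and turn from the pose commanded when the call began; what a row does not reach only later rows make up. A row lasts 1/12 s, in which the tool goes at most 41.7 mm and 7.16 degrees, less where a joint would pass 70% of its speed; a pose out of reach is approached as far as the arm can. A call with a gripper value outside its range is refused whole. The fingers move at their own pace and stop on an object; "force" is the grip in N (left out, the last holds). Time passes only in rows, so rows that repeat a pose let the fingers close. It gives the time, the measured TCP pose, the force, the opening and the grip force at its end, in the units of the state.
- arm.observe(): the state, without advancing time (a new reading comes with each control period).
- arm.get_image(name): name is "side" or "top"; returns (picture, depth): 384x512x3 uint8, blue, green, red; 384x512 float32, m along the optical axis (not along the pixel's ray), 0 where there is no reading.
- arm.camera_model(name): a dict with "fx", "fy", "cx", "cy" (pixels), "world_from_camera" (4x4, takes a point from camera to world coordinates). Camera axes: x right, y down, z forward; pixel columns grow to the right and rows downward; lengths in m; the calibration is good to about 2 mm. A picture is of the moment at which its call begins. camera_model takes no time and is no camera call.
- arm.finish_job(): hands the job in; it is judged then, once.
The state is a dict: "t": time; "q": joint angles; "qd": joint speeds; "joint_efforts": joint torques, N m; "tcp_pos": TCP position; "tcp_rot": TCP orientation; "force": force on the tool from outside, world axes, zero at the start; "ft_torque": the same for the moment, N m; "gripper_width": finger opening in m; "gripper_force": force on a finger pad.
Only numpy, scipy, OpenCV 4.12 (cv2) and the standard library are available. Lean on these libraries where they do the work, as an engineer would, in place of code of your own. Each camera call takes 0.05 s, during which the arm holds its last target. There are 200 camera calls.

TASK

The cordless wax pot is done for today: lift it by its handle off its power dock, keep it upright, and set it down on the bare bench beside the dock. Then take the snap cap and press it onto the dock's stud until it clicks, fully home and straight, and keep pressing it down firmly: finish still holding the cap and pushing on it, do not let go. Leave the other things on the bench where they are.

Things in the scene. Friction and masses are not known exactly. Their poses are not given: they have to be found in the camera images.
- wax_pot: Closed steel wax pot, 90 mm diameter, lid 89 mm above its foot, black flat strap handle arching over the lid; 138 mm tall in all, 0.3 to 0.6 kg. Starts on the dock, over the stud. Origin: centre of its underside; z up. The handle's bar runs along the pot's y. The foot is hollow underneath (68 mm wide, 30 mm deep); the pot must rise 24 mm or more to clear the stud.
- pot_handle (a point): Middle of the wax pot's handle bar, 131 mm above its underside. The bar is 14 mm wide (along the pot's x), 14 mm high and 101 mm long (along the pot's y), about 35 mm free above the lid: pinch it from above across its width.
- dock: Black round power dock, fixed to the bench: disc 130 mm diameter, 18 mm high, with a small switch tongue reaching 84 mm from the axis at its -x side. Origin: centre of its underside at bench level. The pot's foot stands on the disc at 18 mm. The stud stands upright in its middle.
- dock_seat: Grey raised seat round the stud's foot, 48 mm diameter, fixed part of the dock. Its flat top, 20 mm above the bench, is where the cap's rim rests. Origin: centre of its top. With the rim about 11 mm above it the catches begin to resist, peak about 9 N near 9 mm; from about 6 mm down the force drops away and they pull the cap on (the click); then the rim meets the hard seat.
- stud_foot (a point): Point on the stud's axis at the level of the seat, 20 mm above the bench; z up along the stud. The steel stud is 18 mm diameter and 22 mm tall above this point, tapering to 10 mm in its top 6 mm. Four sprung ball catches stand out to 13 mm from the axis, 12 mm above this point.
- snap_cap: Grey plastic snap cap: ribbed cylinder, 40 mm diameter, 32 mm tall, about 30 g, closed on top, standing mouth down on the bench. Origin: centre of its rim (underside); z towards the closed top. Inside, 4 to 8 mm above the rim, a lip 22 mm wide (2 mm loose round the stud) must pass the catches. Grip it across its sides, 20 mm or more above the rim, or push on its top.
- stamp: White plaster stamp, waisted, 31 mm diameter, 53 mm tall, loose: leave alone. Origin: centre of its underside.
- cone_plug: Dark wooden cone, 23 mm diameter, 28 mm tall, loose: leave alone. Origin: centre of its underside.
- glaze_jar: Jar with screw lid, 56 mm diameter, 70 mm tall, loose: leave alone. Origin: centre of its underside.
- pinch_pot: Small open clay cup, 72 mm diameter, 64 mm tall, loose: leave alone. Origin: centre of its underside.

How it is judged:
On the way, in this order (a step that is already met when the one before it is completed fails the run):
1. the wax pot is lifted up off the dock, clear of the stud (z of wax_pot in the frame of dock above 0.045 m), for 0.1 s.
2. the wax pot stands upright on the bench beside the dock, let go and at rest (height (world z) of wax_pot below 0.006 m and angle between wax_pot's own z axis and vertical below 0.1 rad and horizontal distance between wax_pot and dock between 0.1 and 0.35 m and linear speed of wax_pot below 0.03 m/s and contact force between the fingers and wax_pot below 0.1 N), for 0.3 s.
3. the cap is snapped fully home on the stud and the gripper keeps pressing it on its seat (z of snap_cap in the frame of stud_foot below 0.0025 m and horizontal distance between snap_cap and stud_foot below 0.004 m and angle between the z axis of snap_cap and the z axis of stud_foot, either way round below 0.08 rad and angle between snap_cap's own z axis and vertical below 0.5 rad and contact force between snap_cap and dock_seat above 3 N and contact force between the fingers and snap_cap above 3 N), for 0.5 s.
At the end, for the whole second after the job is handed in: The pot stands upright, released, on the bench, 10 to 35 cm from the dock's centre; the cap is past its click, rim within 2.5 mm of its seat, within 4 mm of the stud's axis and straight within 0.08 rad; the gripper still holds or touches it and presses it on the seat with more than 3 N (all of step 2 and all of step 3); the arm keeps its last pose, push and grip.
It fails at once if the wax pot tips more than 0.4 rad (angle between wax_pot's own z axis and vertical above 0.4 rad).
It fails at once if another thing on the bench is moved more than 3 cm (distance of any of stamp, cone_plug, glaze_jar, pinch_pot from where it was at the start of the episode above 0.03 m).
It also fails if it takes over 72 s, if anything falls off the work surface, if the arm or the gripper's body presses on something with over 40 N, if the wrist force passes 120 N, or if a joint passes its speed limit or range.

## Working session

There is one attempt and no reset: what is moved stays moved. The work goes in short steps, Python scripts to look and compute and a tool call to move; the robot and the scene stay as the last step left them, time stands still between calls to the robot, and variables do not carry over. Pictures are saved under pics/ and viewed, at most 10 in all, crops included, and the job is handed in when it is done.

Besides the shell and the picture viewer there is one more tool, called after ">>>" in YAML: its name, and indented under it one key for each argument. move_arm: Moves the arm, as the interface text tells. Its arguments: {"type":"object","properties":{"claw":{"type":"array"},"dp":{"type":"array"},"roll":{"type":"array"},"force":{"type":"number"}},"required":["claw","dp","roll"]}

```bash
mkdir -p pics; cat > h.py <<'E'
import numpy as np, cv2
from cell import arm
def grab(n):
    im,d=arm.get_image(n); m=arm.camera_model(n); return im,d,m
def cloud(d,m):
    v,u=np.mgrid[:d.shape[0],:d.shape[1]]
    p=np.stack([(u-m['cx'])/m['fx']*d,(v-m['cy'])/m['fy']*d,d],-1)
    T=np.array(m['world_from_camera']); return p@T[:3,:3].T+T[:3,3]
E
python3 - <<'E'
from h import *
for n in ('top','side'):
    im,d,m=grab(n); cv2.imwrite(f'pics/{n}0.png',im); np.savez(f'{n}0.npz',im=im,d=d)
    T=np.array(m['world_from_camera']); print(n,T.round(3).tolist(),m['fx'])
print(arm.observe())
E
```

```text
top [[0.014, -0.997, 0.071, 0.414], [-1.0, -0.014, -0.008, 0.122], [0.009, -0.071, -0.997, 1.737], [0.0, 0.0, 0.0, 1.0]] 462.9198916146774
side [[-0.927, -0.157, 0.342, 0.198], [-0.376, 0.392, -0.84, 0.983], [-0.002, -0.906, -0.422, 0.531], [0.0, 0.0, 0.0, 1.0]] 356.1743228686953
{'t': 0.1, 'q': array([-1.31658871e+00,  3.51183957e-01,  1.65233636e+00, -1.13561058e-05,
        1.13907990e+00, -8.45799966e-02]), 'qd': array([-0.00109659, -0.00220035, -0.00239492, -0.00194701, -0.00024503,
       -0.00061925]), 'joint_efforts': array([ 8.62474317e-04, -5.06834650e+01, -2.91875017e+01, -3.67237419e-05,
        2.64964248e-03,  3.29218551e-05]), 'tcp_pos': array([ 0.18275283, -0.51846285,  0.24182039]), 'tcp_rot': array([-3.14058782e+00, -7.48457360e-05,  3.38792334e-01]), 'force': array([ 0.65347987,  0.80413078, -0.4353098 ]), 'ft_torque': array([-0.02932216, -0.01436355,  0.0181292 ]), 'gripper_force': 0.0, 'gripper_width': 0.08527523428089116}
```

View pics/top0.png

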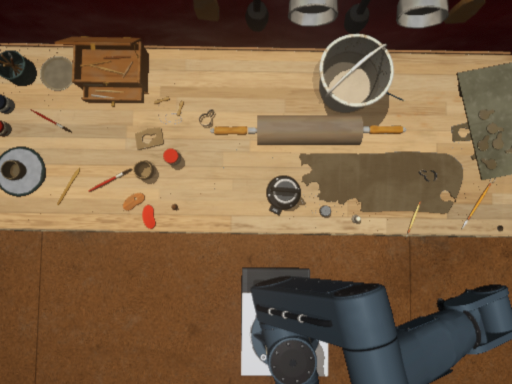

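View pics/side0.png

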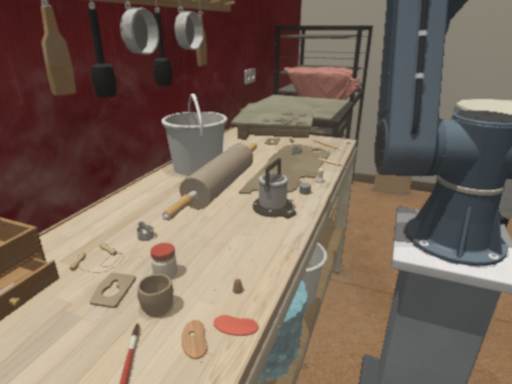

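Top view: pot on dock at (285,192), cap at (325,211), stamp at (357,219), cone (174,207), jar (172,157), cup (145,171). In the side view the pot is at (273,190) and the cap at (305,186).

```bash
python3 - <<'E'
from h import *
a=np.load('top0.npz');b=np.load('side0.npz')
Pt=cloud(a['d'],arm.camera_model('top'));Ps=cloud(b['d'],arm.camera_model('side'))
def st(P,c,r,zl,zh,l):
    q=P[c[1]-r:c[1]+r,c[0]-r:c[0]+r].reshape(-1,3); q=q[(q[:,2]>zl)&(q[:,2]<zh)]
    if len(q)<3: print(l,len(q));return
    mn,mx=np.percentile(q,[2,98],axis=0);print(l,len(q),'med',np.median(q,0).round(4),'mid',((mn+mx)/2).round(4),'ext',(mx-mn).round(4))
    return q
q=st(Pt,(285,188),25,.14,.17,'handle top');
if q is not None:
    e=q[:,:2]-q[:,:2].mean(0);print('dir',np.linalg.svd(e,full_matrices=False)[2][0])
q=st(Ps,(273,175),25,.142,.17,'handle side')
if q is not None:
    e=q[:,:2]-q[:,:2].mean(0);print('dir',np.linalg.svd(e,full_matrices=False)[2][0])
st(Pt,(285,192),25,.095,.118,'lid top');st(Ps,(273,190),25,.095,.115,'lid side')
st(Pt,(285,192),28,.012,.024,'dock top')
st(Pt,(325,211),9,.025,.04,'cap top');st(Ps,(305,186),10,.026,.04,'cap side')
st(Pt,(357,219),8,.04,.07,'stamp top');st(Pt,(430,220),8,-.02,.03,'bench')
A=cv2.resize(a['im'][160:240,250:380],None,fx=6,fy=6,interpolation=cv2.INTER_CUBIC)
B=cv2.resize(b['im'][140:230,230:340],None,fx=6,fy=6,interpolation=cv2.INTER_CUBIC)
cv2.imwrite('pics/A.png',A);cv2.imwrite('pics/B.png',B)
E
```

```text
handle top 124 med [0.5229 0.0138 0.1565] mid [0.522  0.0138 0.156 ] ext [0.0164 0.0989 0.0134]
dir [-0.06530933 -0.99786507]
handle side 104 med [0.5199 0.0279 0.1561] mid [0.5222 0.0174 0.1517] ext [0.0172 0.0944 0.0162]
dir [0.09555758 0.9954239 ]
lid top 413 med [0.5156 0.0154 0.1068] mid [0.522  0.0154 0.1064] ext [0.0822 0.078  0.0185]
lid side 335 med [0.5153 0.0312 0.1074] mid [0.5207 0.0159 0.104 ] ext [0.0825 0.095  0.0169]
dock top 387 med [0.4987 0.0319 0.0178] mid [ 0.5175 -0.0068  0.0179] ext [0.143  0.1604 0.0113]
cap top 89 med [ 0.4564 -0.1402  0.0341] mid [ 0.4565 -0.1412  0.0325] ext [0.0367 0.0373 0.0145]
cap side 65 med [ 0.4551 -0.134   0.0338] mid [ 0.4555 -0.1395  0.0316] ext [0.0369 0.037  0.0104]
stamp top 27 med [ 0.4286 -0.2566  0.0525] mid [ 0.4278 -0.2577  0.0511] ext [0.0164 0.0177 0.0175]
bench 255 med [ 0.4257 -0.5387  0.0012] mid [ 0.4272 -0.5387  0.0014] ext [0.0564 0.0572 0.0178]
```

View pics/A.png

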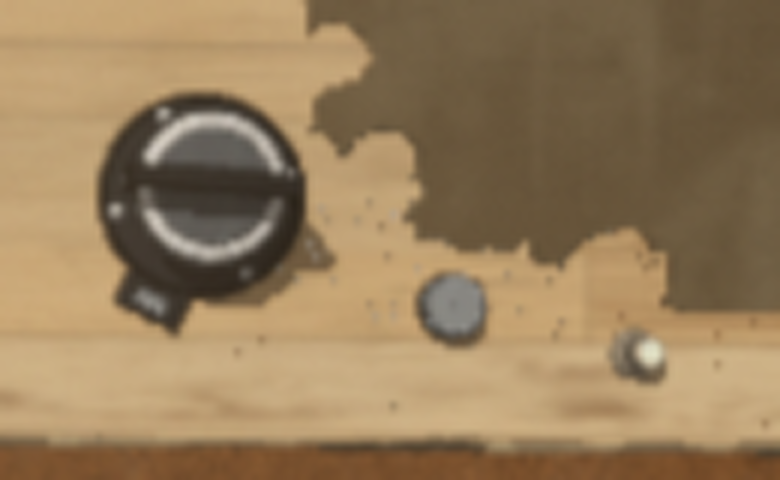

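View pics/B.png

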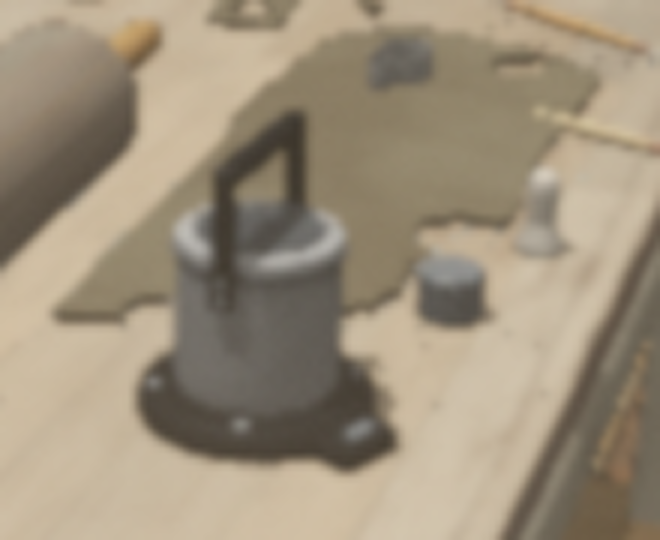

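Crop: the handle bar runs nearly along world y (centre about 0.522, 0.0155) on the dock. The cap is at about (0.456, -0.140) on the bench. The bench to the dock's left (+y) is empty, so I'm going above the handle.

>>> move_arm:
  claw: [-1,-1,-1,-1,-1,-1,-1,-1,-1,-1,-1,-1]
  dp:
    - [3,4.5,0.5]
    - [6,9,1]
    - [9,13.5,1]
    - [12,18,1]
    - [15,23,1]
    - [18,28,1]
    - [21,33,1]
    - [24,38,1]
    - [27,43,1]
    - [30,48,1]
    - [33.9,53.4,0]
    - [33.9,53.4,0]
  roll: [0.1,0.2,0.3,0.4,0.5,0.6,0.7,0.8,0.9,1.0,1.1,1.157]
  force: 60

```text
t: 1.1
tcp_pos: [0.4508, -0.0948, 0.2484]
tcp_rot: [3.141, 0.0, 1.501]
force: [0.7, -1.1, -0.2]
gripper_width: 0.0854
gripper_force: 0.0
```

>>> move_arm:
  claw: [-1,-1,-1,-1,-1]
  dp:
    - [0,0,0]
    - [0,0,0]
    - [0,0,0]
    - [0,0,0]
    - [0,0,0]
  roll: [0,0,0,0,0]

```text
t: 1.52
tcp_pos: [0.4497, -0.098, 0.2484]
tcp_rot: [-3.141, 0.0, 1.493]
force: [-0.1, -0.8, 0.5]
gripper_width: 0.0855
gripper_force: 0.0
```

>>> move_arm:
  claw: [-1,-1,-1,-1,-1,-1,-1,-1]
  dp:
    - [1.8,2.9,0]
    - [3.6,5.8,0]
    - [5.4,8.6,0]
    - [7.2,11.4,0]
    - [7.2,11.4,0]
    - [7.2,11.4,0]
    - [7.2,11.4,0]
    - [7.2,11.4,0]
  roll: [0,0,0,0,0,0,0,0]

```text
t: 2.18
tcp_pos: [0.5217, 0.0158, 0.2484]
tcp_rot: [-3.141, 0.0, 1.494]
force: [0.1, 0.7, 0.1]
gripper_width: 0.0856
gripper_force: 0.0
```

>>> move_arm:
  claw: [-1,-1,-1,-1,-1,-1,-1,0.3,1,1,1,1]
  dp:
    - [0,0,-2]
    - [0,0,-4]
    - [0,0,-6]
    - [0,0,-8]
    - [0,0,-10]
    - [0,0,-10.7]
    - [0,0,-10.7]
    - [0,0,-10.7]
    - [0,0,-10.7]
    - [0,0,-10.7]
    - [0,0,-10.7]
    - [0,0,-10.7]
  roll: [0,0,0,0,0,0,0,0,0,0,0,0]

```text
t: 3.18
tcp_pos: [0.5225, 0.0171, 0.142]
tcp_rot: [3.141, -0.0, 1.496]
force: [-0.6, -0.5, -0.2]
gripper_width: 0.0251
gripper_force: 0.0
```

>>> move_arm:
  claw: [1,1,1,1,1,1]
  dp:
    - [0,0,0]
    - [0,0,0]
    - [0,0,0]
    - [0,0,0]
    - [0,0,0]
    - [0,0,0]
  roll: [0,0,0,0,0,0]

```text
t: 3.68
tcp_pos: [0.5225, 0.0171, 0.1418]
tcp_rot: [3.141, 0.0, 1.496]
force: [-0.3, -1.2, 5.8]
gripper_width: 0.0126
gripper_force: 59.6
```

Gripped; lifting slowly.

>>> move_arm:
  claw: [1,1,1,1,1,1,1,1,1,1,1,1]
  dp:
    - [0,0,0.3]
    - [0,0,0.8]
    - [0,0,1.4]
    - [0,0,2]
    - [0,0,2.8]
    - [0,0,3.6]
    - [0,0,4.5]
    - [0,0,5.4]
    - [0,0,6.2]
    - [0,0,7]
    - [0,0,7]
    - [0,0,7]
  roll: [0,0,0,0,0,0,0,0,0,0,0,0]
  force: 80

```text
t: 4.68
tcp_pos: [0.5223, 0.0171, 0.2118]
tcp_rot: [3.141, -0.0, 1.496]
force: [0.6, -0.0, -6.0]
gripper_width: 0.0124
gripper_force: 78.0
```

>>> move_arm:
  claw: [1,1,1,1,1,1,1,1,1,1,1,1]
  dp:
    - [0,0.6,0]
    - [0,1.8,0]
    - [0,3.4,0]
    - [0,5.2,0]
    - [0,7.2,0]
    - [0,9.2,0]
    - [0,11.2,0]
    - [0,13.2,0]
    - [0,15,0]
    - [0,16.4,0]
    - [0,17,0]
    - [0,17,0]
  roll: [0,0,0,0,0,0,0,0,0,0,0,0]

```text
t: 5.68
tcp_pos: [0.5219, 0.1884, 0.2111]
tcp_rot: [-3.141, 0.0, 1.497]
force: [-0.4, 0.4, -4.9]
gripper_width: 0.0123
gripper_force: 78.0
```

>>> move_arm:
  claw: [1,1,1,1,1,1,1,1,1,1,1,1]
  dp:
    - [0,0,-0.3]
    - [0,0,-1]
    - [0,0,-2]
    - [0,0,-3]
    - [0,0,-4]
    - [0,0,-5]
    - [0,0,-6]
    - [0,0,-6.8]
    - [0,0,-7.4]
    - [0,0,-7.9]
    - [0,0,-8.2]
    - [0,0,-8.2]
  roll: [0,0,0,0,0,0,0,0,0,0,0,0]

```text
t: 6.68
tcp_pos: [0.5221, 0.1871, 0.1289]
tcp_rot: [-3.141, 0.0, 1.496]
force: [0.3, -0.3, -5.6]
gripper_width: 0.0129
gripper_force: 78.0
```

```bash
python3 - <<'E'
from h import *
im,d,m=grab('side'); cv2.imwrite('pics/s1.png',im)
o=arm.observe();print(o['tcp_pos'],o['force'],o['q'])
E
```

```text
[0.52226182 0.18716476 0.12934601] [ 0.41489645 -0.43802648 -6.4718464 ] [ 2.60203152e-01  5.01093374e-01  1.73679733e+00 -7.59235867e-06
  9.03785957e-01  3.35142566e-01]
```

View pics/s1.png

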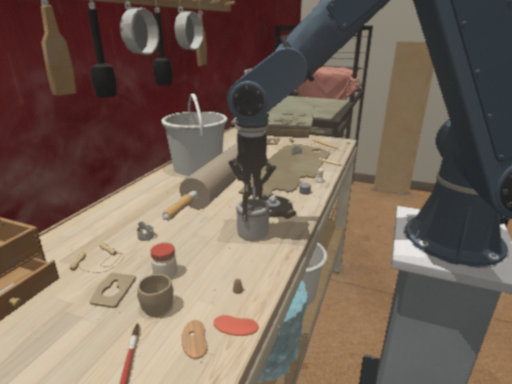

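The pot hangs upright at (253,220), just above clear bench and about 6 mm up. I'm lowering it gently and releasing.

>>> move_arm:
  claw: [1,1,1,1,1,1]
  dp:
    - [0,0,-0.2]
    - [0,0,-0.3]
    - [0,0,-0.4]
    - [0,0,-0.5]
    - [0,0,-0.6]
    - [0,0,-0.6]
  roll: [0,0,0,0,0,0]

```text
t: 7.23
tcp_pos: [0.5225, 0.1873, 0.124]
tcp_rot: [3.141, -0.0, 1.496]
force: [-0.7, 0.4, 1.1]
gripper_width: 0.0124
gripper_force: 79.1
```

>>> move_arm:
  claw: [1,0.7,0.3,0,-0.5,-1,-1,-1,-1,-1]
  dp:
    - [0,0,0]
    - [0,0,0]
    - [0,0,0]
    - [0,0,0]
    - [0,0,0]
    - [0,0,0]
    - [0,0,0]
    - [0,0,0]
    - [0,0,0]
    - [0,0,0]
  roll: [0,0,0,0,0,0,0,0,0,0]

```text
t: 8.07
tcp_pos: [0.5223, 0.1871, 0.1234]
tcp_rot: [3.142, 0.0, 1.496]
force: [0.8, -0.1, 0.4]
gripper_width: 0.0854
gripper_force: 0.0
```

>>> move_arm:
  claw: [-1,-1,-1,-1,-1,-1,-1,-1]
  dp:
    - [0,0,1]
    - [0,0,3]
    - [0,0,5]
    - [0,0,7]
    - [0,0,9]
    - [0,0,10.5]
    - [0,0,11]
    - [0,0,11]
  roll: [0,0,0,0,0,0,0,0]

```text
t: 8.73
tcp_pos: [0.5227, 0.1873, 0.235]
tcp_rot: [3.139, -0.001, 1.496]
force: [-1.0, 0.4, 0.1]
gripper_width: 0.0856
gripper_force: 0.0
```

>>> move_arm:
  claw: [-1,-1,-1,-1,-1,-1,-1,-1,-1,-1,-1,-1]
  dp:
    - [-0.6,-3,0]
    - [-1.2,-6,0]
    - [-1.8,-9,0]
    - [-2.4,-12,0]
    - [-3,-15,0]
    - [-3.6,-18,0]
    - [-4.2,-21,0]
    - [-4.8,-24,0]
    - [-5.4,-27,0]
    - [-6,-30,0]
    - [-6.6,-32.7,0]
    - [-6.6,-32.7,0]
  roll: [0,0,0,0,0,0,0,0,0,0,0,0]

```text
t: 9.73
tcp_pos: [0.455, -0.1431, 0.2325]
tcp_rot: [-3.14, 0.0, 1.493]
force: [-0.3, -0.2, -0.9]
gripper_width: 0.0852
gripper_force: 0.0
```

```bash
python3 - <<'E'
from h import *
for n in ('side','top'):
    im,d,m=grab(n); cv2.imwrite(f'pics/{n}2.png',im); np.savez(f'{n}2.npz',im=im,d=d)
    P=cloud(d,m)
    def st(x0,x1,y0,y1,z0,z1,l):
        s=(P[...,0]>x0)&(P[...,0]<x1)&(P[...,1]>y0)&(P[...,1]<y1)&(P[...,2]>z0)&(P[...,2]<z1)
        v,u=np.nonzero(s);q=P[s]
        if len(q)<4: print(n,l,len(q));return
        mn,mx=np.percentile(q,[3,97],axis=0);print(n,l,len(q),'mid',((mn+mx)/2).round(4),'ext',(mx-mn).round(4),'med',np.median(q,0).round(4),'px',u.mean().round(1),v.mean().round(1))
    st(.42,.5,-.18,-.1,.026,.04,'cap');st(.46,.59,-.05,.09,.012,.019,'dock')
    st(.5,.54,-.01,.04,.030,.05,'stud');st(.46,.58,.12,.25,.08,.1,'lid');st(.46,.58,.1,.27,.125,.145,'handle')
    st(.49,.555,-.02,.05,.0185,.024,'seat')
o=arm.observe();print(o['tcp_pos'],o['tcp_rot'],o['force'],o['q'])
T=cv2.resize(np.load('top2.npz')['im'][160:240,220:350],None,fx=4,fy=4,interpolation=cv2.INTER_CUBIC)
S=cv2.resize(np.load('side2.npz')['im'][140:250,220:350],None,fx=4,fy=4,interpolation=cv2.INTER_CUBIC)
cv2.imwrite('pics/c2.png',cv2.resize(np.vstack([T,S]),None,fx=.78,fy=.78))
E
```

```text
side cap 63 mid [ 0.456  -0.1394  0.0314] ext [0.0367 0.0353 0.0089] med [ 0.4557 -0.1347  0.0336] px 304.6 184.9
side dock 81 mid [0.4864 0.0366 0.0157] ext [0.051  0.0763 0.0065] med [0.4791 0.0595 0.0166] px 280.1 211.2
side stud 31 mid [0.5233 0.0179 0.0387] ext [0.0201 0.0153 0.0131] med [0.5206 0.0177 0.0383] px 272.0 198.4
side lid 451 mid [0.5195 0.1854 0.089 ] ext [0.077  0.0951 0.016 ] med [0.5147 0.1975 0.0906] px 253.1 208.2
side handle 153 mid [0.5221 0.1864 0.1347] ext [0.0174 0.0941 0.0135] med [0.5195 0.1959 0.139 ] px 251.2 191.8
side seat 127 mid [0.5224 0.0154 0.0215] ext [0.0616 0.0643 0.0046] med [0.511  0.0197 0.0214] px 274.1 203.5
top cap 20 mid [ 0.4602 -0.128   0.0323] ext [0.0254 0.0118 0.0113] med [ 0.46   -0.128   0.0329] px 321.4 209.2
top dock 409 mid [0.5224 0.0149 0.0157] ext [0.1184 0.1143 0.0063] med [0.5218 0.0207 0.0164] px 282.0 192.0
top stud 27 mid [0.5243 0.0151 0.0387] ext [0.0225 0.0263 0.0164] med [0.5237 0.0148 0.0385] px 283.4 191.3
top lid 383 mid [0.5222 0.184  0.0892] ext [0.0785 0.0746 0.0155] med [0.5148 0.1829 0.0895] px 236.7 190.3
top handle 119 mid [0.5231 0.1848 0.1371] ext [0.0152 0.0918 0.0146] med [0.5223 0.1841 0.1383] px 235.9 188.9
top seat 125 mid [0.5218 0.0126 0.0212] ext [0.0599 0.0644 0.005 ] med [0.5213 0.0102 0.021 ] px 283.5 191.8
[ 0.45567489 -0.14027347  0.23255654] [-3.14015697e+00 -6.27628518e-04  1.49375163e+00] [ 0.96324961 -0.48770831  0.64167463] [-3.96393714e-01  2.29734612e-01  1.84416556e+00  1.65553297e-04
  1.06925263e+00 -3.19429172e-01]
```

View pics/c2.png

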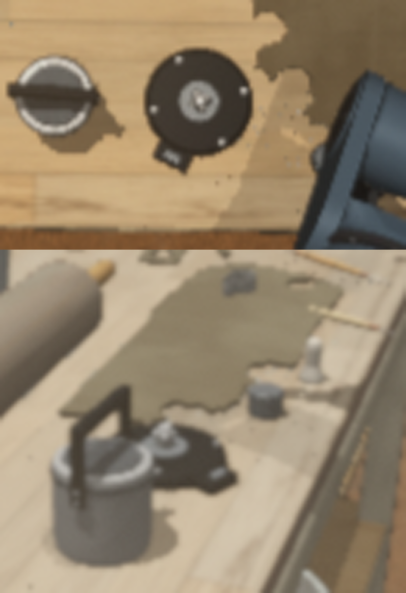

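View: the pot stands upright at left, the dock's seat and stud are exposed near (199,98) in the crop, and the cap is untouched. Next I'm getting the cap-to-seat vector from the top camera's colour blobs.

```bash
python3 - <<'E'
from h import *
m=arm.camera_model('top');T=np.array(m['world_from_camera'])
def ray(u,v,z):
    r=T[:3,:3]@[(u-m['cx'])/m['fx'],(v-m['cy'])/m['fy'],1]; return (T[:3,3]+r*(z-T[2,3])/r[2])[:2].round(4)
a=np.load('top0.npz')['im'];b=np.load('top2.npz')['im']
for im,(u,v),r,z,l in((a,(325,211),11,.032,'cap'),(b,(283,192),10,.020,'seat')):
    c=im[v-r:v+r+1,u-r:u+r+1].astype(int); s=c.max(2)-c.min(2); 
    k=((s<22)&(c.max(2)>75)).astype(np.uint8)
    n,lab,stt,cen=cv2.connectedComponentsWithStats(k); i=1+stt[1:,4].argmax()
    print(l,stt[i],cen[i]+[u-r,v-r],ray(*(cen[i]+[u-r,v-r]),z)); print('\n'.join(''.join('#' if x else '.' for x in row) for row in (lab==i)))
# dock disc outer: dark
c=b[165:222,255:312].astype(int).max(2)<75
n,lab,stt,cen=cv2.connectedComponentsWithStats(c.astype(np.uint8));i=1+stt[1:,4].argmax()
cn,_=cv2.findContours((lab==i).astype(np.uint8),0,1);(x,y),r=cv2.minEnclosingCircle(cn[0]);e=cv2.fitEllipse(cn[0])
print('disc',stt[i],e,ray(e[0][0]+255,e[0][1]+165,.018))
E
```

```text
cap [ 6  6 11 10 85] [325.03529412 210.74117647] [ 0.4539 -0.1411]
.......................
.......................
.......................
.......................
.......................
.......................
..........###..........
........#######........
.......#########.......
......##########.......
......###########......
......###########......
.......##########......
.......#########.......
.......#########.......
.........######........
.......................
.......................
.......................
.......................
.......................
.......................
.......................
seat [  4   3  14  14 148] [283.18243243 191.93243243] [0.5219 0.0131]
.....................
.....................
.....................
..........#..........
.......#######.......
......#########......
.....###########.....
....#############....
....#############....
....##############...
....##############...
....##############...
....#############....
.....############....
.....###########.....
......#########......
.......#######.......
.....................
.....................
.....................
.....................
disc [ 12  11  34  39 719] ((27.91480255126953, 28.3443603515625), (30.706096649169922, 35.292076110839844), 24.84534454345703) [0.5167 0.0139]
```

>>> move_arm:
  claw: [-1,-1,-1,-1,-1,-1,-1,-1,-1,-1,-1,-1]
  dp:
    - [0,0,-2]
    - [0,0,-4.5]
    - [0,0,-7]
    - [0,0,-9.5]
    - [0,0,-12]
    - [0,0,-14.5]
    - [0,0,-16.5]
    - [0,0,-18.5]
    - [0,0,-20]
    - [0,0,-21]
    - [0,0,-21.7]
    - [0,0,-21.7]
  roll: [0,0,0,0,0,0,0,0,0,0,0,0]
  force: 60

```text
t: 10.83
tcp_pos: [0.4558, -0.1391, 0.0154]
tcp_rot: [-3.14, -0.001, 1.497]
force: [-0.5, -0.6, -0.3]
gripper_width: 0.0855
gripper_force: 0.0
```

>>> move_arm:
  claw: [-0.5,0,0.3,0.6,1,1,1,1,1,1]
  dp:
    - [0,0,0]
    - [0,0,0]
    - [0,0,0]
    - [0,0,0]
    - [0,0,0]
    - [0,0,0]
    - [0,0,0]
    - [0,0,0]
    - [0,0,0]
    - [0,0,0]
  roll: [0,0,0,0,0,0,0,0,0,0]

```text
t: 11.67
tcp_pos: [0.4566, -0.14, 0.0173]
tcp_rot: [3.14, 0.0, 1.496]
force: [-2.7, 1.8, 9.0]
gripper_width: 0.0389
gripper_force: 59.5
```

>>> move_arm:
  claw: [1,1,1,1,1,1,1,1,1]
  dp:
    - [0,0,0.4]
    - [0,0,1.2]
    - [0,0,2.5]
    - [0,0,4]
    - [0,0,5.5]
    - [0,0,7]
    - [0,0,8]
    - [0,0,8]
    - [0,0,8]
  roll: [0,0,0,0,0,0,0,0,0]

```text
t: 12.42
tcp_pos: [0.4564, -0.14, 0.0967]
tcp_rot: [3.141, 0.0, 1.496]
force: [0.1, 0.4, 0.4]
gripper_width: 0.0386
gripper_force: 60.3
```

>>> move_arm:
  claw: [1,1,1,1,1,1,1,1,1,1]
  dp:
    - [0.7,1.7,0]
    - [1.5,3.5,0]
    - [2.4,5.5,0]
    - [3.3,7.5,0]
    - [4.2,9.5,0]
    - [5.1,11.5,0]
    - [6,13.5,0]
    - [6.7,15.4,0]
    - [6.7,15.4,0]
    - [6.7,15.4,0]
  roll: [0,0,0,0,0,0,0,0,0,0]

```text
t: 13.25
tcp_pos: [0.5228, 0.0147, 0.0954]
tcp_rot: [-3.14, 0.0, 1.497]
force: [0.1, -0.3, -0.3]
gripper_width: 0.0388
gripper_force: 60.3
```

```bash
python3 - <<'E'
from h import *
im,d,m=grab('side'); np.savez('side3.npz',im=im,d=d)
T=np.linalg.inv(m['world_from_camera'])
o=arm.observe();print(o['tcp_pos'],o['force'],o['gripper_width'])
c=cv2.resize(im[130:220,220:330],None,fx=7,fy=7,interpolation=cv2.INTER_CUBIC)[:600]
for p in ([.522,.0138,.02],[.522,.0138,.042],[.522,.0138,.1]):
    q=T[:3,:3]@p+T[:3,3];u,v=m['fx']*q[0]/q[2]+m['cx'],m['fy']*q[1]/q[2]+m['cy'];print(u,v)
    cv2.circle(c,(int((u-220+.5)*7),int((v-130+.5)*7)),3,(0,0,255),-1)
cv2.imwrite('pics/s3.png',c)
E
```

```text
[0.52262547 0.01402139 0.09555396] [-0.60293461 -0.48537884 -1.53689861] 0.03877990746708205
272.12946447139547 202.99360180256735
272.2827128536475 196.79707219895647
272.69906662717204 179.96199410347126
```

View pics/s3.png

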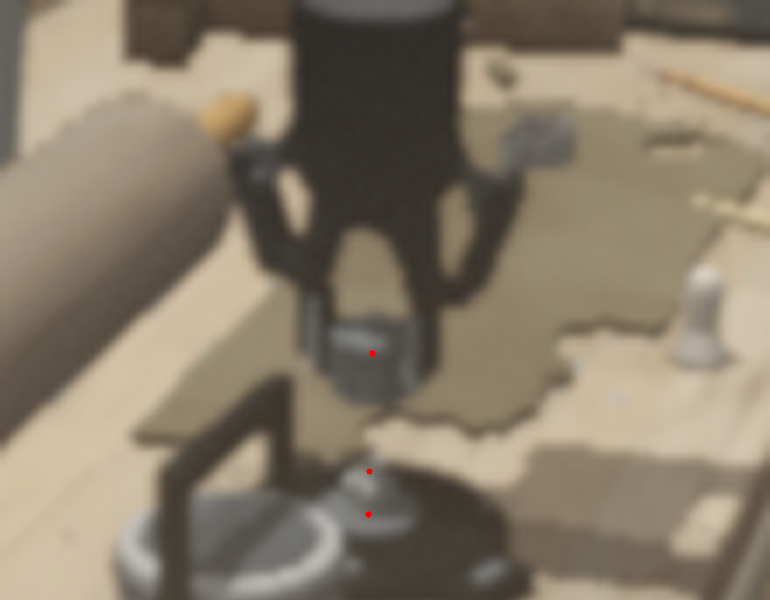

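The cap is held straight at (375,360), above the stud at (367,480). It's aligned within about 2 mm, so I'm descending onto the stud top while watching forces.

>>> move_arm:
  claw: [1,1,1,1,1,1,1,1,1,1]
  dp:
    - [0,0,-0.8]
    - [0,0,-1.8]
    - [0,0,-2.6]
    - [0,0,-3.2]
    - [0,0,-3.5]
    - [0,0,-3.8]
    - [0,0,-4.1]
    - [0,0,-4.4]
    - [0,0,-4.4]
    - [0,0,-4.4]
  roll: [0,0,0,0,0,0,0,0,0,0]
  force: 90

```text
t: 14.13
tcp_pos: [0.5232, 0.0141, 0.0524]
tcp_rot: [-3.142, -0.0, 1.496]
force: [0.4, -0.6, -0.7]
gripper_width: 0.038
gripper_force: 90.4
```

>>> move_arm:
  claw: [1,1,1,1,1,1]
  dp:
    - [0,0,-0.2]
    - [0,0,-0.35]
    - [0,0,-0.5]
    - [0,0,-0.65]
    - [0,0,-0.7]
    - [0,0,-0.7]
  roll: [0,0,0,0,0,0]

```text
t: 14.63
tcp_pos: [0.5233, 0.0144, 0.0456]
tcp_rot: [3.141, -0.0, 1.496]
force: [-1.5, 3.0, 2.5]
gripper_width: 0.0378
gripper_force: 91.1
```

>>> move_arm:
  claw: [1,1,1,1,1]
  dp:
    - [0,0,-0.15]
    - [0,0,-0.3]
    - [0,0,-0.45]
    - [0,0,-0.6]
    - [0,0,-0.6]
  roll: [0,0,0,0,0]

```text
t: 15.05
tcp_pos: [0.5226, 0.0141, 0.0384]
tcp_rot: [-3.14, 0.0, 1.496]
force: [-0.0, 3.0, -8.8]
gripper_width: 0.0377
gripper_force: 91.0
```

>>> move_arm:
  claw: [1,1,1,1]
  dp:
    - [0,0.05,-0.1]
    - [0,0.05,-0.2]
    - [0,0.05,-0.2]
    - [0,0.05,-0.2]
  roll: [0,0,0,0]

```text
t: 15.38
tcp_pos: [0.5236, 0.0144, 0.0376]
tcp_rot: [3.141, 0.0, 1.496]
force: [-0.3, -0.2, -1.2]
gripper_width: 0.0377
gripper_force: 91.9
```

>>> move_arm:
  claw: [1,1,1,1]
  dp:
    - [0,0,-0.1]
    - [0,0,-0.2]
    - [0,0,-0.2]
    - [0,0,-0.2]
  roll: [0,0,0,0]

```text
t: 15.72
tcp_pos: [0.5237, 0.0144, 0.0374]
tcp_rot: [3.141, 0.0, 1.496]
force: [-10.6, -0.3, 29.1]
gripper_width: 0.0382
gripper_force: 95.3
```

```bash
python3 - <<'E'
from h import *
im,d,m=grab('side')
o=arm.observe();print(o['tcp_pos'],o['force'],o['ft_torque'],o['gripper_width'],o['gripper_force'])
c=cv2.resize(im[160:220,230:320],None,fx=8,fy=8,interpolation=cv2.INTER_CUBIC)
cv2.imwrite('pics/s4.png',c)
P=cloud(d,m);s=(abs(P[...,0]-.522)<.03)&(abs(P[...,1]-.015)<.03)&(P[...,2]>.044)&(P[...,2]<.06)
s&=(abs(P[...,0]-.522)<.013)&(abs(P[...,1]-.015)<.013);q=P[s];print(len(q),np.median(q,0),np.percentile(q[:,2],[10,90]))
E
```

```text
[0.52366165 0.01440815 0.03741575] [-9.77446884  0.51157583 28.61478551] [-0.14610055  1.77884224 -0.07879091] 0.03794948490639796 95.27640529883229
37 [0.52202563 0.02027457 0.05414284] [0.04785345 0.05569158]
```

View pics/s4.png

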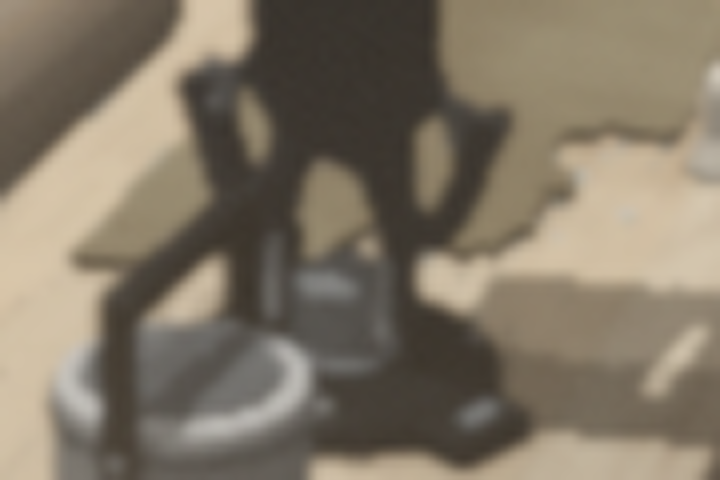

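The cap sits on the seat, straight, at (335,310) in the crop, and it's pressed with about 29 N. I'll hold, then hand in.

>>> move_arm:
  claw: [1,1,1,1,1,1,1,1,1,1]
  dp:
    - [0,0,0]
    - [0,0,0]
    - [0,0,0]
    - [0,0,0]
    - [0,0,0]
    - [0,0,0]
    - [0,0,0]
    - [0,0,0]
    - [0,0,0]
    - [0,0,0]
  roll: [0,0,0,0,0,0,0,0,0,0]

```text
t: 16.6
tcp_pos: [0.5236, 0.0144, 0.0374]
tcp_rot: [3.141, 0.0, 1.496]
force: [-10.1, -0.6, 28.7]
gripper_width: 0.0381
gripper_force: 95.3
```

```bash
python3 - <<'E'
from cell import arm
o=arm.observe();print(o['force'],o['tcp_pos'])
print(arm.finish_job())
E
```

```text
[-10.07439678  -0.59239371  28.68362117] [0.52364514 0.01442232 0.03740847]
the job is handed in; nothing more can be done
None
```

I handed the job in at about 17 s, with no verdict returned: the wax pot stands upright on the bench about 17 cm from the dock, and the cap looks fully seated and straight on the stud, still gripped and pressed down with about 29 N.

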